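Put everything home after a soap batch

ROBOT

A 6-joint arm with a two-finger parallel gripper is mounted at the origin on a cart in front of the work surface, level with it; the furniture and walls round the work are solid. World frame = base frame: x ahead of the robot, y to its left, z up, the work surface at z = 0. Lengths are in m, angles in rad, forces in N, time in s.
With the tool pointing down it reaches from about 0.3 to 0.875 m from the base axis. Payload 6.4 kg.
Tool frame: the origin (TCP) lies midway between the tips of the shut fingers; the grasp point (between the pads) lies 19 mm behind it; z points along the fingers, y is the line along which they close (so a half turn about z gives the same grasp; the last joint's range is limited). The gripper opens to 85 mm and grips with 20 to 120 N. Pads are 22 mm wide; open, the fingers measure 114 mm over their backs; the gripper's body (76 mm by 85 mm) begins 54 mm behind the grasp point. The pads swing forward as they close: fully open they stand 13 mm farther back than shut.
Start: joints at [0.918, 0.181, 1.607, -0, 1.354, -0.206], TCP at [0.248, 0.519, 0.231] pointing down, gripper open.
Joint ranges: [-2.99, 2.99], [-0.89, 2.07], [0.3, 2.58], [-1.14, 4.28], [0, 2.63], [-3.12, 3.12]. Speed limits (rad/s): [2.57, 2.57, 3.01, 3.14, 3.14, 3.14].

INTERFACE

Orientations are given as a unit quaternion [w, x, y, z].
In Python, from bench import ctrl gives the robot as it stands.
- The arm moves only by the tool send_rows, never from a script. Its argument "motion" is a list of rows, each a list of 7 numbers: the turn, a rotation vector about the tool's x, y, z in degrees, then the shift along the tool's x, y, z in mm, then the closure, from -1 (fully open) to 1 (shut). In form: [[rx, ry, rz, tx, ty, tz, grip], ...]. A call has exactly 10 rows; each row shifts and turns the commanded pose from where the row before left it, along the tool's axes as they then stand; what a row does not reach is not made up. A row lasts 1/10 s, in which the tool goes at most 50 mm and 8.59 degrees, less where a joint would pass 70% of its speed; a pose out of reach is approached as far as the arm can. A call is refused whole if a number of a shift passes 50 or a number of a turn 8.59, either way. A call with a gripper value outside its range is refused whole. The fingers move at their own pace and stop on an object; the grip force is fixed at half the most. Time passes only in rows, so rows that do not move let the fingers close, or fill a call up. It gives the time, the measured TCP pose, the force, the opening and the grip force at its end, in the units of the state.
- ctrl.get_obs(): the state, without advancing time (a new reading comes with each control period).
- ctrl.camera(name): name is "side" or "top"; returns a dict with "color" (384x512x3 uint8, red, green, blue), "z_map" (384x512 float32, m along the optical axis (not along the pixel's ray), 0 where there is no reading), "mtx" (3x3 intrinsics, pixels), "k1" (the pictures are not rectified: a ray, as slopes to the right and down, at radius r is drawn at 1 + k1 r^2 times it, then the intrinsics apply), "extrinsics" (4x4, takes a point from camera to world coordinates). Camera axes: x right, y down, z forward; pixel columns grow to the right and rows downward; lengths in m; the calibration is good to about 2 mm. A picture is of the moment at which its call begins.
- ctrl.hand_in(): hands the job in; it is judged then, once.
The state is a dict: "time_s": time; "q": joint angles; "dq": joint speeds; "joint_efforts": joint torques, N m; "eef_pos": TCP position; "eef_rot": TCP orientation; "wrist_force": force on the tool from outside, world axes, zero at the start; "torque": the same for the moment, N m; "opening": opening from 0.0 (shut) to 1.0 (fully open); "grasp_force": force on a finger pad.
Only numpy, scipy, OpenCV 4.12 (cv2) and the standard library are available. Lean on these libraries where they do the work, as an engineer would, in place of code of your own. Each camera call takes 0.05 s, during which the arm holds its last target. There are 200 camera calls.

TASK

Clear up after the batch: stand the loose lilac soap slice on edge in the empty middle slot of the curing rack, put the two amber scent bottles upright in the scent crate, the big one in the big bay and the small one in the small bay, and put the two pigment jars in the pigment tray, each upright in the bay behind the chip of its own colour. Set everything down, do not drop it or knock it over, and leave the two slices already curing in the rack undisturbed.

Things in the scene. Friction and masses are not known exactly. Their poses are not given: they have to be found in the camera images.
- fresh_slice: the loose slice of lilac soap, standing on edge on the table by itself, 25 mm thick (own x) x 67 mm wide (own y) x 57 mm high (own z, up); a plain block, 0.09 kg give or take a third. Origin: centre of its underside. Grasp it across its 25 mm thickness.
- big_bottle: big amber scent bottle with a black screw cap, standing upright: body 61 mm across from the foot up to about 75 mm, 104 mm high over the cap (cap 28 mm across), about 0.17 kg. Origin: centre of its underside, z up; round, its yaw does not matter.
- small_bottle: small amber scent bottle with a black screw cap, standing upright: body 38 mm across from the foot up to about 52 mm, 78 mm high over the cap (cap 24 mm across), about 0.06 kg. Origin: centre of its underside, z up; round, its yaw does not matter.
- copper_jar: small pigment jar with a copper-brown body and a copper-orange dot on its white lid, standing upright: body 45 mm across, ribbed lid 47 mm across from 30 to 47 mm height, 47 mm high, about 0.04 kg. Origin: centre of its underside, z up; round.
- teal_jar: pigment jar, white with a teal (blue-green) band and a teal dot on its white lid, standing upright: body 52 mm across, ribbed lid 55 mm across from 32 to 50 mm height, 50 mm high, about 0.055 kg. Origin: centre of its underside, z up; round.
- scent_crate: low open crate of dark wood, 96 (own x) x 160 (own y) mm, fixed, two square bays along y: big bay 80 x 80 mm centred at (0, +32 mm), small bay 56 x 56 mm centred at (0, -44 mm). Walls 8 mm thick (20 at the small bay's x sides), tops 30 mm above the table; bay floors 6 mm above it. Origin: centre of its underside; at yaw 0 x points away from the robot, z up.
- pigment_tray: shallow tray of pale wood, x -60 to +43, y -82 to +82 mm, fixed; two 72 x 72 mm bays along y: copper bay centred at (0, +39.5 mm), teal bay at (0, -39.5 mm). Walls 7 mm thick, tops 20 mm, bay floors 6 mm above the table. A 24 mm ledge along its front (-x) bears a round copper-orange or teal chip before each bay. Origin: underside, midway between the bays; at yaw 0 x points away from the robot.
- curing_rack: slatted wooden rack, 108 (own x) x 226 (own y) mm, fixed; slat tops 14 mm above the table; side rails 20 mm high. 10 mm dowels at x = +-20, y = +-27, +-48, +-102 mm (tops 36 mm high) make three slots 75 mm apart, 44 mm clear; a slice stands on edge in each, its thickness along the rack's y. The middle slot, centred on the origin, is empty. Origin: centre of its underside; z up.
- curing_slice_a: lilac soap slice that is already curing, standing loose in the outer slot at y = +75 mm of the curing rack, same size and axes as the loose slice (its own x along the rack's y). To be left undisturbed.
- curing_slice_b: lilac soap slice that is already curing, standing loose in the outer slot at y = -75 mm of the curing rack, same size and axes as the loose slice (its own x along the rack's y). To be left undisturbed.
There are look-alikes about, which are no part of the job. Leave any yellow look-alike of the teal_jar alone.

How it is judged:
At the end, for the whole second after the job is handed in: All five upright (0.12 rad), released, at rest on the floor (4 mm) of their own bay or slot; within 12 mm of its centre in x and y (copper jar 14; slice 13, and its thickness within 0.3 rad of the rack's y); curing slices upright and within 15 mm of where they were (x of fresh_slice in the frame of curing_rack between -0.013 and 0.013 m and y of fresh_slice in the frame of curing_rack between -0.013 and 0.013 m and z of fresh_slice in the frame of curing_rack between 0.01 and 0.018 m and angle between each of fresh_slice, big_bottle, small_bottle, copper_jar, teal_jar, curing_slice_a, curing_slice_b's own z axis and vertical below 0.12 rad and linear speed of each of fresh_slice, big_bottle, small_bottle, copper_jar, teal_jar below 0.02 m/s and angular speed of each of fresh_slice, big_bottle, small_bottle, copper_jar, teal_jar below 0.2 rad/s and angle between the x axis of fresh_slice and the y axis of curing_rack, either way round below 0.3 rad and x of big_bottle in the frame of scent_crate between -0.012 and 0.012 m and y of big_bottle in the frame of scent_crate between 0.02 and 0.044 m and z of big_bottle in the frame of scent_crate between 0.002 and 0.01 m and x of small_bottle in the frame of scent_crate between -0.012 and 0.012 m and y of small_bottle in the frame of scent_crate between -0.056 and -0.032 m and z of small_bottle in the frame of scent_crate between 0.002 and 0.01 m and x of copper_jar in the frame of pigment_tray between -0.014 and 0.014 m and y of copper_jar in the frame of pigment_tray between 0.0255 and 0.0535 m and z of copper_jar in the frame of pigment_tray between 0.002 and 0.01 m and x of teal_jar in the frame of pigment_tray between -0.012 and 0.012 m and y of teal_jar in the frame of pigment_tray between -0.0515 and -0.0275 m and z of teal_jar in the frame of pigment_tray between 0.002 and 0.01 m and distance of each of curing_slice_a, curing_slice_b from where it was at the start of the episode below 0.015 m); the robot touches nothing.
It fails at once if a curing slice is disturbed (moved more than 15 mm or tilted more than 0.25 rad) (distance of any of curing_slice_a, curing_slice_b from where it was at the start of the episode above 0.015 m or angle between any of curing_slice_a, curing_slice_b's own z axis and vertical above 0.25 rad).
It fails at once if one of the five things is dropped from more than about 3 cm (falls freely at more than 0.75 m/s) ((contact force between the fingers and fresh_slice below 0.05 N and linear speed of fresh_slice above 0.75 m/s) or (contact force between the fingers and big_bottle below 0.05 N and linear speed of big_bottle above 0.75 m/s) or (contact force between the fingers and small_bottle below 0.05 N and linear speed of small_bottle above 0.75 m/s) or (contact force between the fingers and copper_jar below 0.05 N and linear speed of copper_jar above 0.75 m/s) or (contact force between the fingers and teal_jar below 0.05 N and linear speed of teal_jar above 0.75 m/s)).
It fails at once if one of the five things is knocked over (tilted more than 1 rad) (angle between any of fresh_slice, big_bottle, small_bottle, copper_jar, teal_jar's own z axis and vertical above 1 rad).
It also fails if it takes over 125 s, if anything falls off the work surface, if the arm or the gripper's body presses on something with over 40 N, if the wrist force passes 120 N, or if a joint passes its speed limit or range.

## Working session

There is one attempt and no reset: what is moved stays moved. The work goes in short steps, Python scripts to look and compute and a tool call to move; the robot and the scene stay as the last step left them, time stands still between calls to the robot, and variables do not carry over. Pictures are saved under pics/ and viewed, at most 14 in all, crops included, and the job is handed in when it is done.

Besides the shell and the picture viewer there is one more tool, called after "Emit:" as name(argument=value, ...), one argument or row to a line, values as JSON. send_rows: Moves the arm, as the interface text tells. Its arguments: {"type":"object","properties":{"motion":{"type":"array","items":{"type":"array","items":{"type":"number"}}}},"required":["motion"]}

```bash
ls; mkdir -p pics
cat > h.py <<'E'
import numpy as np, cv2
from bench import ctrl
def snap(n):
    c=ctrl.camera(n); np.savez(f'/tmp/{n}.npz',**c); return c
def pts(c):
    # world xyz for all pixels from depth
    h,w=c['z_map'].shape; K=c['mtx']; k=float(c['k1'])
    u,v=np.meshgrid(np.arange(w),np.arange(h))
    p=np.stack([u,v],-1).reshape(-1,1,2).astype(np.float64)
    n=cv2.undistortPoints(p,K,np.array([k,0,0,0.])).reshape(h,w,2)
    z=c['z_map']; P=np.dstack([n[...,0]*z,n[...,1]*z,z]); E=c['extrinsics']
    W=P@E[:3,:3].T+E[:3,3]; W[z==0]=np.nan
    return W,n
def ray(c,n,h):
    E=c['extrinsics']; d=np.append(n,1)@E[:3,:3].T; o=E[:3,3]
    return o+d*(h-o[2])/d[2]
E
python3 - <<'E'
from h import *
print(ctrl.get_obs())
for n in('top','side'):
    c=snap(n); print(n,c['mtx'].tolist(),c['k1'],c['extrinsics'].round(3).tolist())
    cv2.imwrite(f'pics/{n}0.png',cv2.resize(c['color'][...,::-1],(800,600)))
E
```

```text
pics
{'time_s': 0.0, 'q': array([ 9.17704728e-01,  1.81521910e-01,  1.60799225e+00, -3.98741467e-05,
        1.35378910e+00, -2.06288194e-01]), 'dq': array([ 0.00103108, -0.00079868, -0.00185156,  0.00047011, -0.00112616,
       -0.00120894]), 'joint_efforts': array([-1.19493334e-04, -4.44890249e+01, -3.51328683e+01, -1.87828614e-04,
        9.45926149e-03,  4.18329137e-05]), 'eef_pos': array([0.24810174, 0.51811894, 0.23040252]), 'eef_rot': array([-3.38614921e-04,  2.21543784e-01,  9.75150050e-01, -7.85664026e-04]), 'wrist_force': array([-0.50768632,  0.71736418, -0.28434364]), 'torque': array([-0.04321666,  0.03172685,  0.00809882]), 'grasp_force': 0.0, 'opening': 0.9972200681575446}
top [[352.78168608005865, 0.0, 254.94105186775482], [0.0, 352.78168608005865, 190.65363084605607], [0.0, 0.0, 1.0]] -0.039646127108614745 [[-0.005, -0.989, 0.148, 0.373], [-1.0, 0.009, 0.026, -0.009], [-0.027, -0.148, -0.989, 1.099], [0.0, 0.0, 0.0, 1.0]]
side [[385.3238421391262, 0.0, 257.433951739749], [0.0, 385.3238421391262, 192.43237351214006], [0.0, 0.0, 1.0]] -0.04494045931176075 [[0.998, -0.048, 0.035, 0.485], [-0.058, -0.615, 0.787, -1.009], [-0.016, -0.787, -0.616, 0.831], [0.0, 0.0, 0.0, 1.0]]
```

View pics/top0.png

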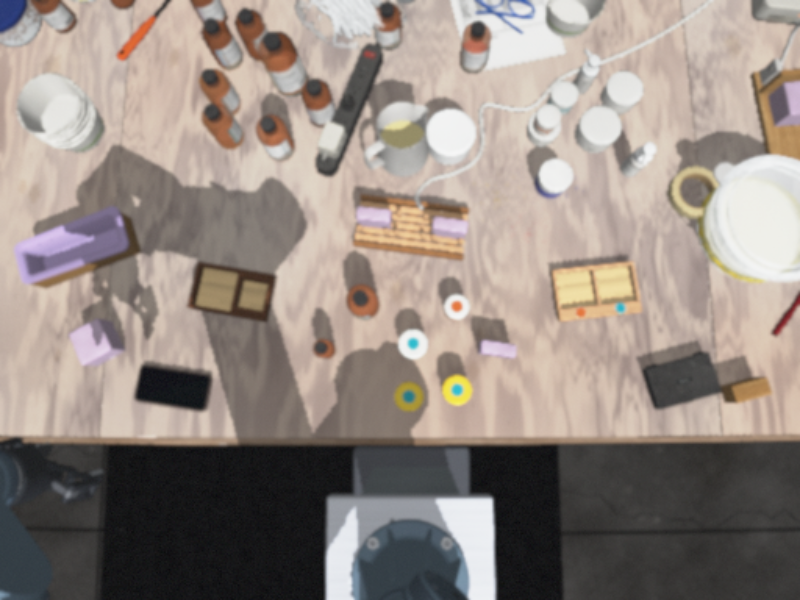

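View pics/side0.png

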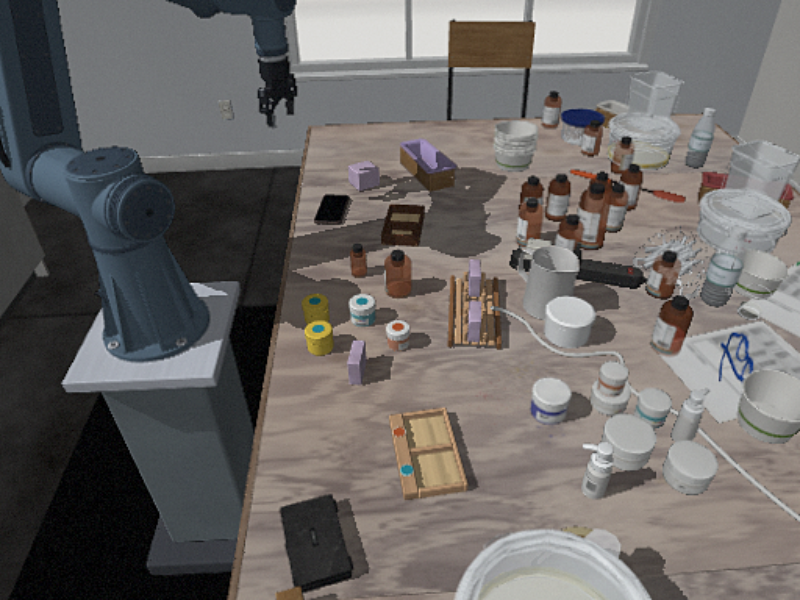

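The top view (800-px scale) shows:

| Item | Pixel |
|---|---|
| Crate | (232,291) |
| Big bottle | (362,300) |
| Small bottle | (323,347) |
| Teal jar | (412,343) |
| Copper jar | (456,306) |
| Loose slice | (498,348) |
| Rack | (411,228) |
| Tray, chips on the robot side | (597,290) |

Teal-dot candidates are (412,343), (456,389) and (408,396). The last two are yellow, so the white one at (412,343) is the teal jar. I'll measure now and confirm it in a crop.

```bash
cat > meas.py <<'E'
from h import *
def rect(P):
    (cx,cy),(a,b),t=cv2.minAreaRect((P[:,:2]*1000).astype(np.float32)); return np.round([cx,cy,a,b,t],1)
if __name__=='__main__':
    C={}
    for n in('top','side'):
        c=dict(np.load(f'/tmp/{n}.npz')); W,nn=pts(c); C[n]=(c,W,nn)
    c,W,_=C['top']
    tz=W[230:250,330:345,2]; print('table z',np.nanmean(tz),np.nanstd(tz))
    T=W
    loc=dict(big=(362,300,104),small=(323,347,78),copper=(456,306,47),teal=(412,343,50),slice=(498,348,57),crate=(232,291,30),tray=(597,290,20),rack=(411,228,20))
    for k,(u,v,h) in loc.items():
        p=T[int(v*.64),int(u*.64)]
        R={'crate':.11,'tray':.115,'rack':.135}.get(k,.045)
        for n in('top','side'):
            W=C[n][1]; m=(np.hypot(W[...,0]-p[0],W[...,1]-p[1])<R)
            Q=W[m&(W[...,2]>.008)&(W[...,2]<.15)]
            z=Q[:,2]
            if R<.05: Q=Q[(abs(z-h/1000)<.007)]
            else: Q=Q[(z>(.02 if k=='crate' else .011))&(z<h/1000+.006)]
            if len(Q)>4: print(k,n,len(Q),'seed',p.round(3),'med',np.median(Q,0).round(4),'mid',((Q.max(0)+Q.min(0))/2).round(4),'rect',rect(Q),'zmax',z.max().round(3))
    c=C['top'][0]['color']
    cv2.imwrite('pics/crop1.png',cv2.resize(c[170:265,200:330,::-1],(780,570),interpolation=cv2.INTER_CUBIC))
E
python3 meas.py
```

```text
table z -0.0008632547737116415 0.002097460489403288
big top 79 seed [0.519 0.086 0.105] med [0.5255 0.0889 0.1031] mid [0.527  0.0902 0.1026] rect [5.27e+02 9.02e+01 2.66e+01 2.63e+01 3.00e-01] zmax 0.107
big side 49 seed [0.519 0.086 0.105] med [0.5244 0.0824 0.1048] mid [0.5244 0.0849 0.1035] rect [524.3  84.8  28.   27.4  86.7] zmax 0.109
small top 43 seed [0.436 0.16  0.08 ] med [0.4362 0.1641 0.0773] mid [0.4375 0.1639 0.0771] rect [436.2 165.2  18.3  18.3  45.9] zmax 0.081
small side 28 seed [0.436 0.16  0.08 ] med [0.436  0.1568 0.0784] mid [0.4358 0.1632 0.0767] rect [436.3 163.5  25.4  18.1  86.7] zmax 0.082
copper top 198 seed [ 0.518 -0.09   0.044] med [ 0.5145 -0.0899  0.046 ] mid [ 0.516  -0.0911  0.0459] rect [515.9 -91.2  45.5  46.   89.2] zmax 0.051
copper side 139 seed [ 0.518 -0.09   0.044] med [ 0.5141 -0.0992  0.0484] mid [ 0.5141 -0.0951  0.0461] rect [514.  -94.7  45.8  44.   85.3] zmax 0.052
teal top 268 seed [ 0.446 -0.005  0.049] med [ 0.4454 -0.005   0.0495] mid [ 0.4442 -0.0063  0.0491] rect [444.2  -6.3  50.7  50.8  89.7] zmax 0.054
teal side 166 seed [ 0.
[... 629 characters left out ...]
 0.3358 0.0302] mid [0.5521 0.3519 0.028 ] rect [552.8 354.4 173.2  95.5  79.6] zmax 0.039
tray top 761 seed [ 0.55  -0.374  0.018] med [ 0.5187 -0.3721  0.0187] mid [ 0.5477 -0.3715  0.0184] rect [ 548.4 -372.   103.8  165.3    6. ] zmax 0.026
tray side 1046 seed [ 0.55  -0.374  0.018] med [ 0.5249 -0.3798  0.0205] mid [ 0.5482 -0.3737  0.0185] rect [ 547.5 -373.8  104.   167.9    6.2] zmax 0.027
rack top 1455 seed [ 0.684 -0.007  0.008] med [ 0.6802 -0.0062  0.015 ] mid [ 0.7157 -0.0037  0.0184] rect [723.2 -11.2 225.  188.2  81.3] zmax 0.128
rack side 918 seed [ 0.684 -0.007  0.008] med [ 0.689  -0.0235  0.0172] mid [ 0.7154 -0.0086  0.0185] rect [722.7 -13.1 231.8 187.   81.5] zmax 0.129
```

View pics/crop1.png

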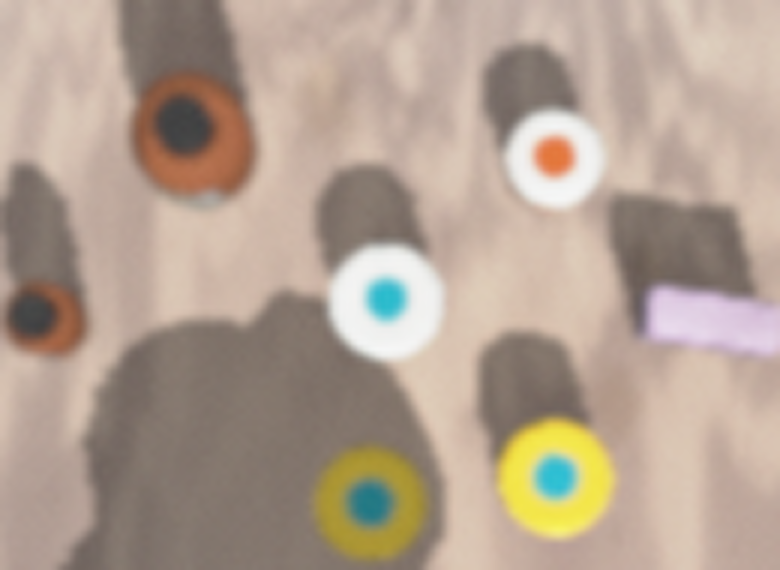

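The crop confirms it: the white jar with the teal dot is at crop (386,300), and the yellow look-alikes are at (556,478) and (371,502). Next I'll get the rack alone, using its slices and wood edges, and plan the first move.

```bash
cat > go.py <<'E'
import sys,numpy as np
from bench import ctrl
from scipy.spatial.transform import Rotation as R
# usage: go.py x y z(mm) closing_dir_deg
o=ctrl.get_obs(); q=o['eef_rot']; r=R.from_quat([q[1],q[2],q[3],q[0]]); M=r.as_matrix()
ya=np.degrees(np.arctan2(M[1,1],M[0,1])); p=o['eef_pos']*1000
print('t',round(o['time_s'],2),'p',p.round(1),'yang',round(ya,2),'zax',M[:,2].round(4),'open',round(o['opening'],3),'gf',round(o['grasp_force'],1),'F',o['wrist_force'].round(1),'q',o['q'].round(2))
if len(sys.argv)>4:
    t=np.array(list(map(float,sys.argv[1:4]))); tgt=float(sys.argv[4])
    d=(tgt-ya+90)%180-90
    print('rz now',round(-d,2),'; shift tool-axes before turn',(M.T@(t-p)).round(1),'; after turn',((M@R.from_euler('z',-d,degrees=True).as_matrix()).T@(t-p)).round(1))
E
python3 - <<'E'
from meas import *
for n in('top','side'):
    c=dict(np.load(f'/tmp/{n}.npz')); W,_=pts(c)
    z=W[...,2]; box=(W[...,0]>.6)&(W[...,0]<.80)&(abs(W[...,1]+.005)<.16)
    S=box&(z>.062)&(z<.08)&(W[...,0]<.76)
    hsv=cv2.cvtColor(c['color'],cv2.COLOR_RGB2HSV)
    lil=(hsv[...,0]>115)&(hsv[...,0]<165)&(hsv[...,1]>20)
    k,l,s,ce=cv2.connectedComponentsWithStats((S&lil).astype(np.uint8))
    for i in range(1,k):
        if s[i,4]>25: print(n,'slice',s[i,4],rect(W[l==i]),W[l==i].mean(0).round(4))
    wood=box&(hsv[...,0]<25)&(hsv[...,1]>85)&(z>.006)&(z<.045)&(W[...,0]<.77)
    k,l,s,ce=cv2.connectedComponentsWithStats(wood.astype(np.uint8))
    for i in range(1,k):
        if s[i,4]>60: print(n,'wood',s[i].tolist(),rect(W[l==i]))
    m=cv2.cvtColor((wood*255).astype(np.uint8),cv2.COLOR_GRAY2BGR)
    sl=(slice(110,180),slice(210,320)) if n=='top' else (slice(150,240),slice(270,340))
    if n=='top': cv2.imwrite('pics/rack.png',cv2.resize(np.vstack([c['color'][sl][...,::-1],m[sl]]),None,fx=4,fy=4,interpolation=cv2.INTER_CUBIC))
E
python3 go.py 526 88 180 -10
```

```text
top slice 156 [693.3  67.6  64.2  23.7  81.4] [0.6937 0.0689 0.0693]
top slice 139 [671.2 -80.7  64.   23.8  82.4] [ 0.6723 -0.0772  0.0694]
top wood [226, 125, 74, 41, 1469] [683.9  -5.5 219.8 108.9  81.3]
side slice 97 [692.3  63.   66.8  22.6  85.7] [0.692  0.0588 0.0712]
side slice 124 [670.1 -84.   66.9  22.1  81.5] [ 0.6693 -0.0896  0.0711]
side wood [287, 174, 13, 48, 433] [650.   -3.4 227.5  40.3  81.8]
side wood [306, 175, 15, 48, 437] [714.9 -16.1 223.8  42.8  82. ]
t 0.1 p [248.1 518.2 230.5] yang 64.4 zax [-9.0e-04 -1.3e-03 -1.0e+00] open 0.997 gf 0.0 F [-0.4 -0.6  0.9] q [ 0.92  0.18  1.61 -0.    1.35 -0.21]
rz now 74.4 ; shift tool-axes before turn [-436.5 -267.8   50.7] ; after turn [-375.3  348.4   50.7]
```

View pics/rack.png

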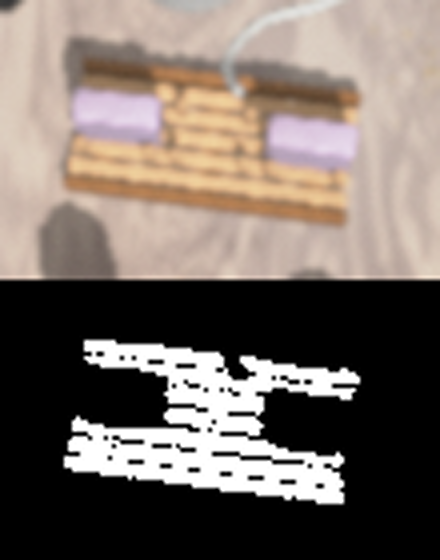

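The measured curing slices look long along the rack's long axis, which contradicts the description. I'll check that in enlarged crops from both views before trusting it.

Run:
```python
from meas import *
a=np.load('/tmp/side.npz')['color'][160:235,270:345,::-1]; b=np.load('/tmp/top.npz')['color'][112:172,220:310,::-1]
a=cv2.resize(a,(390,390),interpolation=cv2.INTER_CUBIC); b=cv2.resize(b,(400,267),interpolation=cv2.INTER_CUBIC)
o=np.zeros((390,790,3),np.uint8); o[:,:390]=a; o[:267,390:]=b; cv2.imwrite('pics/rack2.png',o)
```

```text
(no output)
```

View pics/rack2.png

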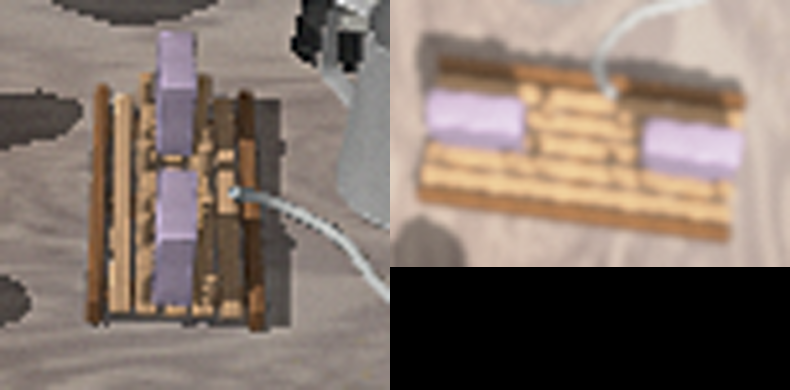

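Run:
```python
from meas import *
cen=np.array([.6825,-.0075]); th=np.radians(-8.5)
X=np.array([np.cos(th),np.sin(th)]); Y=np.array([-np.sin(th),np.cos(th)])
for n in('top','side'):
    c=dict(np.load(f'/tmp/{n}.npz')); W,_=pts(c); hsv=cv2.cvtColor(c['color'],cv2.COLOR_RGB2HSV)
    lx=(W[...,:2]-cen)@X; ly=(W[...,:2]-cen)@Y; z=W[...,2]
    m=(abs(lx)<.045)&(abs(ly)<.118)&(z>.024)&(z<.045)
    lil=(hsv[...,0]>115)&(hsv[...,0]<170)
    k,l,s,_=cv2.connectedComponentsWithStats((m&~lil).astype(np.uint8))
    for i in range(1,k):
        if s[i,4]>=3: q=l==i; print(n,s[i,4],'lx %.0f..%.0f ly %.0f..%.0f z %.0f'%(1e3*lx[q].min(),1e3*lx[q].max(),1e3*ly[q].min(),1e3*ly[q].max(),1e3*z[q].max()), c['color'][q].mean(0).astype(int))
    for sgn in(1,-1):
        q=lil&(abs(ly-sgn*.075)<.05)&(abs(lx)<.05)&(z>.02)&(z<.08)
        print(n,'lilac',sgn,'lx %.0f..%.0f ly %.0f..%.0f'%tuple(1e3*np.percentile(a,p) for a in(lx[q],ly[q]) for p in(2,98)))
```

```text
top 10 lx 35..45 ly -16..-6 z 33 [185 174 164]
top 9 lx 17..27 ly 26..33 z 36 [207 167 127]
top 9 lx 17..24 ly -28..-21 z 37 [201 161 124]
top 3 lx 23..25 ly -103..-96 z 37 [194 163 151]
top 11 lx -24..-12 ly 101..109 z 40 [202 165 133]
top 13 lx -23..-10 ly 48..56 z 38 [203 167 140]
top 10 lx -23..-16 ly 26..33 z 36 [211 171 130]
top 10 lx -23..-15 ly -27..-20 z 38 [211 173 132]
top 13 lx -22..-10 ly -51..-41 z 40 [194 159 135]
top 11 lx -23..-13 ly -105..-95 z 37 [205 169 144]
top lilac 1 lx -12..11 ly 44..107
top lilac -1 lx -13..11 ly -105..-44
side 9 lx -22..-17 ly 95..106 z 39 [140 110  82]
side 12 lx 17..25 ly 95..103 z 42 [99 81 63]
side 23 lx -24..-17 ly 21..51 z 41 [140 113  87]
side 24 lx 16..24 ly 19..54 z 41 [127 103  79]
side 24 lx -23..-16 ly -52..-25 z 39 [143 115  87]
side 25 lx 16..26 ly -52..-21 z 39 [110  89  67]
side 8 lx 36..43 ly -18..-11 z 38 [116 123 125]
side 15 lx -23..-13 ly -108..-97 z 39 [146 119  93]
side 14 lx 18..25 ly -109..-99 z 38 [124 101  78]
side lilac 1 lx -12..11 ly 38..104
side lilac -1 lx -12..10 ly -111..-49
```

The crops show both curing slices standing long-side along the rack's long axis, at side crop (177,90) and (175,235). The dowels measure where the description puts them. The fresh slice therefore goes thickness along the rack's y as the judging states, released with only a small opening because the curing slices' inner ends are about 41 mm from centre. Starting with the big bottle.

Emit:
send_rows(
  motion=[
    [0,0,0,-42,-25.8,5,-1],
    [0,0,0,-42,-25.8,5,-1],
    [0,0,0,-42,-25.8,5,-1],
    [0,0,0,-42,-25.8,5,-1],
    [0,0,0,-42,-25.8,5,-1],
    [0,0,0,-42,-25.8,5,-1],
    [0,0,0,-42,-25.8,5,-1],
    [0,0,0,-42,-25.8,5,-1],
    [0,0,0,-42,-25.8,5,-1],
    [0,0,0,-42,-25.8,5,-1],
  ],
)

```text
time_s: 1.1
eef_pos: [0.5163, 0.1025, 0.1809]
eef_rot: [-0.0, 0.222, 0.975, 0.0]
wrist_force: [1.1, 0.6, 0.3]
opening: 1.003
grasp_force: 0.0
```

Emit:
send_rows(
  motion=[
    [0,0,8.2,0,0,0,-1],
    [0,0,8.2,0,0,0,-1],
    [0,0,8.2,0,0,0,-1],
    [0,0,8.2,0,0,0,-1],
    [0,0,8.2,0,0,0,-1],
    [0,0,8.2,0,0,0,-1],
    [0,0,8.2,0,0,0,-1],
    [0,0,8.2,0,0,0,-1],
    [0,0,8.2,0,0,0,-1],
    [0,0,0,0,0,0,-1],
  ],
)

```text
time_s: 2.1
eef_pos: [0.5154, 0.1044, 0.1809]
eef_rot: [-0.0, 0.763, 0.646, -0.0]
wrist_force: [0.4, 0.6, 0.8]
opening: 0.997
grasp_force: 0.0
```

```bash
python3 go.py 525.7 87.5 36 -10.4
```

```text
t 2.1 p [515.4 104.4 180.9] yang -9.47 zax [-8.e-04 -0.e+00 -1.e+00] open 0.997 gf 0.0 F [0.4 0.6 0.8] q [-0.03  0.12  1.78 -0.    1.24  0.14]
rz now 0.93 ; shift tool-axes before turn [-15.   13.  144.9] ; after turn [-14.8  13.3 144.9]
```

Emit:
send_rows(
  motion=[
    [0,0,0.9,-7.5,6.5,10,-1],
    [0,0,0,-7.4,6.7,15,-1],
    [0,0,0,0,0,20,-1],
    [0,0,0,0,0,25,-1],
    [0,0,0,0,0,25,-1],
    [0,0,0,0,0,25,-1],
    [0,0,0,0,0,15,-1],
    [0,0,0,0,0,9.9,-1],
    [0,0,0,0,0,0,-1],
    [0,0,0,0,0,0,0.2],
  ],
)

```text
time_s: 3.1
eef_pos: [0.5268, 0.0873, 0.0368]
eef_rot: [0.0, 0.768, 0.641, 0.0]
wrist_force: [0.3, -0.2, 0.5]
opening: 0.859
grasp_force: 0.0
```

Emit:
send_rows(
  motion=[
    [0,0,0,0,0,0,1],
    [0,0,0,0,0,0,1],
    [0,0,0,0,0,0,1],
    [0,0,0,0,0,0,1],
    [0,0,0,0,0,0,1],
    [0,0,0,0,0,0,1],
    [0,0,0,0,0,0,1],
    [0,0,0,0,0,0,1],
    [0,0,0,0,0,-3,1],
    [0,0,0,0,0,-3,1],
  ],
)

```text
time_s: 4.1
eef_pos: [0.5259, 0.0875, 0.0425]
eef_rot: [-0.0, 0.768, 0.641, -0.0]
wrist_force: [0.1, 0.1, -2.2]
opening: 0.684
grasp_force: 64.5
```

```bash
python3 go.py 558.7 386.3 120 -10.4
```

```text
t 4.1 p [525.9  87.5  42.5] yang -10.29 zax [-4.e-04 -0.e+00 -1.e+00] open 0.684 gf 64.5 F [ 0.1  0.1 -2.2] q [-0.06  0.34  1.84 -0.    0.96  0.12]
rz now 0.11 ; shift tool-axes before turn [299.8 -21.1 -77.5] ; after turn [299.8 -21.7 -77.5]
```

Emit:
send_rows(
  motion=[
    [0,0,0,0,0,-25,1],
    [0,0,0,0,0,-28,1],
    [0,0,0,20,-2,-25,1],
    [0,0,0,40,-3,0,1],
    [0,0,0,45,-3.5,0,1],
    [0,0,0,45,-3.5,0,1],
    [0,0,0,45,-3,0,1],
    [0,0,0,45,-3,0,1],
    [0,0,0,40,-2,0,1],
    [0,0,0,19,-1.5,0,1],
  ],
)

```text
time_s: 5.1
eef_pos: [0.5578, 0.389, 0.1201]
eef_rot: [-0.0, 0.767, 0.642, 0.0]
wrist_force: [0.8, 0.2, -2.2]
opening: 0.681
grasp_force: 64.9
```

```bash
python3 go.py 558.7 386.3 43 -10.4
python3 - <<'E'
from h import *
c=snap('side'); cv2.imwrite('pics/s1.png',cv2.resize(c['color'][40:200,150:350,::-1],(750,600),interpolation=cv2.INTER_CUBIC))
E
```

```text
t 5.1 p [557.8 389.  120.1] yang -10.15 zax [-1.e-04  8.e-04 -1.e+00] open 0.681 gf 64.9 F [ 0.8  0.2 -2.2] q [0.43 0.51 1.41 0.   1.22 0.61]
rz now 0.25 ; shift tool-axes before turn [-2.5  1.4 77.1] ; after turn [-2.5  1.4 77.1]
```

View pics/s1.png

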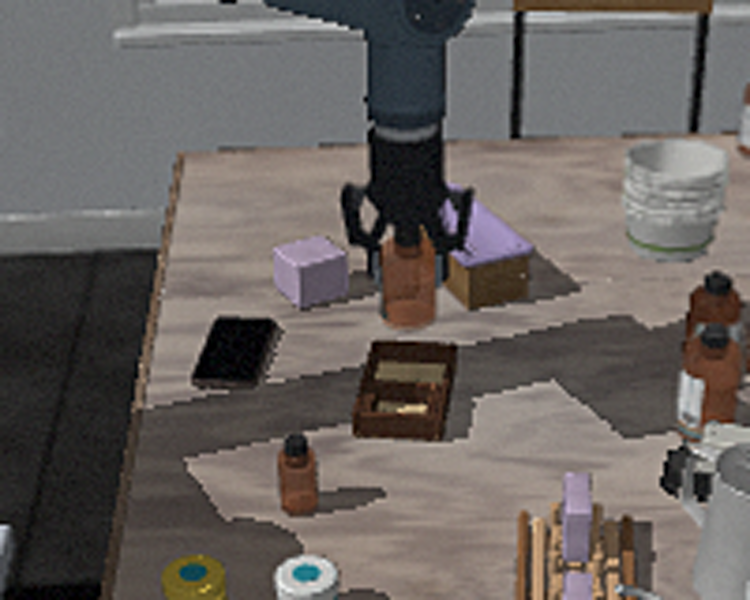

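The bottle is held upright at (408,285), above the big bay at (412,375). Lowering it now.

Emit:
send_rows(
  motion=[
    [0,0,0,-2.5,1.4,10,1],
    [0,0,0,0,0,20,1],
    [0,0,0,0,0,18,1],
    [0,0,0,0,0,14,1],
    [0,0,0,0,0,7,1],
    [0,0,0,0,0,4,1],
    [0,0,0,0,0,2,1],
    [0,0,0,0,0,1,1],
    [0,0,0,0,0,0.8,1],
    [0,0,0,0,0,0,1],
  ],
)

```text
time_s: 6.15
eef_pos: [0.5597, 0.383, 0.0441]
eef_rot: [0.0, 0.768, 0.641, 0.0]
wrist_force: [-0.7, 0.4, -1.5]
opening: 0.684
grasp_force: 64.8
```

Emit:
send_rows(
  motion=[
    [0,0,0,0,0,0,-0.6],
    [0,0,0,0,0,0,-0.8],
    [0,0,0,0,0,0,-1],
    [0,0,0,0,0,0,-1],
    [0,0,0,0,0,-10,-1],
    [0,0,0,0,0,-20,-1],
    [0,0,0,0,0,-25,-1],
    [0,0,0,0,0,-30,-1],
    [0,0,0,0,0,-25,-1],
    [0,0,0,0,0,-20,-1],
  ],
)

```text
time_s: 7.15
eef_pos: [0.5601, 0.3831, 0.1767]
eef_rot: [0.0, 0.768, 0.641, 0.001]
wrist_force: [0.9, -0.5, 0.3]
opening: 1.0
grasp_force: 0.0
```

```bash
python3 go.py 436.3 163.7 150 -10.4
```

```text
t 7.15 p [560.1 383.1 176.7] yang -10.3 zax [ 0.0026  0.0012 -1.    ] open 1.0 gf 0.0 F [ 0.9 -0.5  0.3] q [ 0.43  0.45  1.37 -0.    1.31  0.61]
rz now 0.1 ; shift tool-axes before turn [-238.1  -82.6   26.1] ; after turn [-238.2  -82.2   26.1]
```

Emit:
send_rows(
  motion=[
    [0,0,0,-25,-9,0,-1],
    [0,0,0,-38,-13,0,-1],
    [0,0,0,-40,-14,0,-1],
    [0,0,0,-40,-14,6,-1],
    [0,0,0,-40,-14,10,-1],
    [0,0,0,-35,-12,10,-1],
    [0,0,0,-20.2,-6.4,0,-1],
    [0,0,0,0,0,0,-1],
    [0,0,0,0,0,0,-1],
    [0,0,0,0,0,0,-1],
  ],
)

```text
time_s: 8.15
eef_pos: [0.4368, 0.1638, 0.1485]
eef_rot: [0.0, 0.768, 0.641, 0.001]
wrist_force: [0.6, -0.2, -0.3]
opening: 0.999
grasp_force: 0.0
```

```bash
python3 go.py 436.3 163.7 23 -10.4
```

```text
t 8.15 p [436.8 163.8 148.5] yang -10.28 zax [ 1.9e-03  5.0e-04 -1.0e+00] open 0.999 gf 0.0 F [ 0.6 -0.2 -0.3] q [0.1  0.03 1.95 0.   1.16 0.28]
rz now 0.12 ; shift tool-axes before turn [ -0.3  -0.7 125.5] ; after turn [ -0.3  -0.7 125.5]
```

Emit:
send_rows(
  motion=[
    [0,0,0,0,-0.7,15,-1],
    [0,0,0,0,0,25,-1],
    [0,0,0,0,0,30,-1],
    [0,0,0,0,0,25,-1],
    [0,0,0,0,0,18,-1],
    [0,0,0,0,0,8.5,-1],
    [0,0,0,0,0,4,-0.5],
    [0,0,0,0,0,0,0],
    [0,0,0,0,0,0,1],
    [0,0,0,0,0,0,1],
  ],
)

```text
time_s: 9.15
eef_pos: [0.4361, 0.1635, 0.0233]
eef_rot: [0.001, 0.768, 0.641, 0.001]
wrist_force: [-0.7, -0.9, 0.4]
opening: 0.412
grasp_force: 59.7
```

Emit:
send_rows(
  motion=[
    [0,0,0,0,0,0,1],
    [0,0,0,0,0,0,1],
    [0,0,0,0,0,0,1],
    [0,0,0,0,0,0,1],
    [0,0,0,0,0,0,1],
    [0,0,0,0,0,0,1],
    [0,0,0,0,0,0,1],
    [0,0,0,0,0,0,1],
    [0,0,0,0,0,0,1],
    [0,0,0,0,0,0,1],
  ],
)

```text
time_s: 10.15
eef_pos: [0.4361, 0.1635, 0.0233]
eef_rot: [0.001, 0.768, 0.641, 0.001]
wrist_force: [-1.5, -0.2, 6.7]
opening: 0.418
grasp_force: 60.4
```

```bash
python3 go.py 545 311.5 120 -10.4
```

```text
t 10.15 p [436.1 163.5  23.3] yang -10.3 zax [ 2.3e-03  4.0e-04 -1.0e+00] open 0.418 gf 60.4 F [-1.5 -0.2  6.7] q [0.1  0.25 2.01 0.   0.87 0.28]
rz now 0.1 ; shift tool-axes before turn [165.2  80.8 -96.4] ; after turn [165.3  80.6 -96.4]
```

Emit:
send_rows(
  motion=[
    [0,0,0,0,0,-20,1],
    [0,0,0,0,0,-30,1],
    [0,0,0,10,5,-30,1],
    [0,0,0,30,15,-16.4,1],
    [0,0,0,40,20,0,1],
    [0,0,0,40,20,0,1],
    [0,0,0,30,14,0,1],
    [0,0,0,15.2,6.7,0,1],
    [0,0,0,0,0,0,1],
    [0,0,0,0,0,0,1],
  ],
)

```text
time_s: 11.15
eef_pos: [0.5434, 0.3111, 0.1181]
eef_rot: [-0.0, 0.768, 0.641, -0.001]
wrist_force: [0.4, -1.1, -0.2]
opening: 0.414
grasp_force: 60.0
```

```bash
python3 go.py 545 311.5 29.5 -10.4
```

```text
t 11.15 p [543.4 311.1 118.1] yang -10.27 zax [-1.1e-03 -6.0e-04 -1.0e+00] open 0.414 gf 60.0 F [ 0.4 -1.1 -0.2] q [ 0.33  0.41  1.56 -0.    1.17  0.51]
rz now 0.13 ; shift tool-axes before turn [ 0.8  1.6 88.6] ; after turn [ 0.8  1.6 88.6]
```

Emit:
send_rows(
  motion=[
    [0,0,0,0.8,1.6,12,1],
    [0,0,0,0,0,22,1],
    [0,0,0,0,0,22,1],
    [0,0,0,0,0,16,1],
    [0,0,0,0,0,8,1],
    [0,0,0,0,0,4,1],
    [0,0,0,0,0,2,1],
    [0,0,0,0,0,1.5,1],
    [0,0,0,0,0,1,1],
    [0,0,0,0,0,0,1],
  ],
)

```text
time_s: 12.15
eef_pos: [0.5461, 0.3121, 0.0305]
eef_rot: [0.0, 0.768, 0.641, 0.0]
wrist_force: [-0.3, -0.1, -1.3]
opening: 0.415
grasp_force: 60.0
```

```bash
python3 go.py 545 311.5 29.5 -10.4
```

```text
t 12.15 p [546.1 312.1  30.5] yang -10.3 zax [ 8.e-04  3.e-04 -1.e+00] open 0.415 gf 60.0 F [-0.3 -0.1 -1.3] q [ 0.33  0.53  1.59 -0.    1.02  0.51]
rz now 0.1 ; shift tool-axes before turn [-0.8 -0.9  1. ] ; after turn [-0.8 -0.9  1. ]
```

Emit:
send_rows(
  motion=[
    [0,0,0,0,0,1,1],
    [0,0,0,0,0,0,0],
    [0,0,0,0,0,0,-0.3],
    [0,0,0,0,0,0,-0.5],
    [0,0,0,0,0,0,-0.5],
    [0,0,0,0,0,-12,-0.5],
    [0,0,0,0,0,-25,-0.5],
    [0,0,0,0,0,-35,-1],
    [0,0,0,0,0,-40,-1],
    [0,0,0,0,0,-30,-1],
  ],
)

```text
time_s: 13.15
eef_pos: [0.5465, 0.3122, 0.1748]
eef_rot: [0.001, 0.768, 0.641, 0.002]
wrist_force: [0.0, 0.8, -0.2]
opening: 1.002
grasp_force: 0.0
```

```bash
python3 go.py 443.5 -8.3 140 -10
```

```text
t 13.15 p [546.5 312.2 174.8] yang -10.29 zax [ 0.0031  0.0011 -1.    ] open 1.002 gf 0.0 F [ 0.   0.8 -0.2] q [0.33 0.35 1.52 0.   1.27 0.51]
rz now -0.29 ; shift tool-axes before turn [-333.8  -44.2   34.1] ; after turn [-333.6  -45.9   34.1]
```

Emit:
send_rows(
  motion=[
    [0,0,0,-30,-4,0,-1],
    [0,0,0,-45,-6,0,-1],
    [0,0,0,-48,-6.5,4,-1],
    [0,0,0,-48,-6.5,6,-1],
    [0,0,0,-48,-6.5,8,-1],
    [0,0,0,-48,-6.5,8,-1],
    [0,0,0,-40,-5,8,-1],
    [0,0,0,-26.8,-3.2,0,-1],
    [0,0,-8.15,0,0,0,-1],
    [0,0,-8.15,0,0,0,-1],
  ],
)

```text
time_s: 14.15
eef_pos: [0.4427, -0.0098, 0.138]
eef_rot: [0.001, 0.668, 0.744, 0.0]
wrist_force: [0.0, 1.5, -0.1]
opening: 1.002
grasp_force: 0.0
```

Emit:
send_rows(
  motion=[
    [0,0,0,0,0,12,-1],
    [0,0,0,0,0,15,-1],
    [0,0,0,0,0,13,-1],
    [0,0,0,0,0,0,-1],
    [0,0,0,0,0,0,-1],
    [0,0,0,0,0,0,-1],
    [0,0,0,0,0,0,-1],
    [0,0,0,0,0,0,-1],
    [0,0,0,0,0,0,-1],
    [0,0,0,0,0,0,-1],
  ],
)

```text
time_s: 15.15
eef_pos: [0.4427, -0.0086, 0.0972]
eef_rot: [0.0, 0.669, 0.743, 0.0]
wrist_force: [0.9, -0.8, -0.3]
opening: 0.998
grasp_force: 0.0
```

```bash
python3 go.py 443.5 -8.3 15 6
python3 - <<'E'
from h import *
c=snap('side'); cv2.imwrite('pics/s2.png',cv2.resize(c['color'][100:250,170:320,::-1],(600,600),interpolation=cv2.INTER_CUBIC))
E
```

```text
t 15.15 p [442.7  -8.6  97.2] yang 5.99 zax [ 3.e-04 -1.e-04 -1.e+00] open 0.998 gf 0.0 F [ 0.9 -0.8 -0.3] q [-0.29  0.06  2.04 -0.    1.04 -0.39]
rz now -0.01 ; shift tool-axes before turn [ 0.3  0.8 82.2] ; after turn [ 0.3  0.8 82.2]
```

View pics/s2.png

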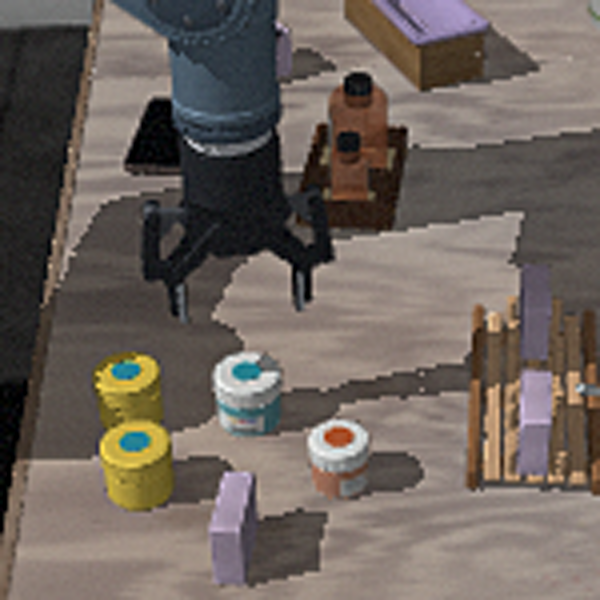

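Both bottles stand upright in the crate, at (358,110) and (349,165). The open gripper is over the teal jar at (247,395), clear of the yellow ones. Descending.

Emit:
send_rows(
  motion=[
    [0,0,0,0.3,0.8,12,-1],
    [0,0,0,0,0,20,-1],
    [0,0,0,0,0,20,-1],
    [0,0,0,0,0,15,-1],
    [0,0,0,0,0,10,-1],
    [0,0,0,0,0,5,-1],
    [0,0,0,0,0,0,-0.5],
    [0,0,0,0,0,0,0],
    [0,0,0,0,0,0,1],
    [0,0,0,0,0,0,1],
  ],
)

```text
time_s: 16.2
eef_pos: [0.4441, -0.0084, 0.0159]
eef_rot: [0.001, 0.669, 0.743, 0.0]
wrist_force: [-2.1, 0.7, 4.6]
opening: 0.618
grasp_force: 63.0
```

Emit:
send_rows(
  motion=[
    [0,0,0,0,0,0,1],
    [0,0,0,0,0,0,1],
    [0,0,0,0,0,0,1],
    [0,0,0,0,0,0,1],
    [0,0,0,0,0,-10,1],
    [0,0,0,0,0,-20,1],
    [0,0,0,0,0,-30,1],
    [0,0,0,0,0,-20,1],
    [0,0,0,0,0,0,1],
    [0,0,0,0,0,0,1],
  ],
)

```text
time_s: 17.2
eef_pos: [0.4435, -0.0083, 0.0954]
eef_rot: [0.001, 0.669, 0.743, 0.0]
wrist_force: [-0.0, 0.5, -1.5]
opening: 0.611
grasp_force: 62.9
```

```bash
python3 go.py 560.5 -411.4 100 6
```

```text
t 17.2 p [443.5  -8.3  95.4] yang 6.0 zax [ 1.3e-03 -4.0e-04 -1.0e+00] open 0.611 gf 62.9 F [-0.   0.5 -1.5] q [-0.29  0.07  2.04 -0.    1.03 -0.39]
rz now 0.0 ; shift tool-axes before turn [-413.2   74.2   -4.3] ; after turn [-413.1   74.2   -4.3]
```

Emit:
send_rows(
  motion=[
    [0,0,0,-25,4.5,-4,1],
    [0,0,0,-44,8,0,1],
    [0,0,0,-48,8.6,0,1],
    [0,0,0,-48,8.6,0,1],
    [0,0,0,-48,8.6,0,1],
    [0,0,0,-48,8.6,0,1],
    [0,0,0,-48,8.6,0,1],
    [0,0,0,-44,8,0,1],
    [0,0,0,-35,6,0,1],
    [0,0,0,-25,4.7,0,1],
  ],
)

```text
time_s: 18.2
eef_pos: [0.5595, -0.4132, 0.0965]
eef_rot: [-0.001, 0.67, 0.743, -0.0]
wrist_force: [0.3, -0.8, -0.1]
opening: 0.618
grasp_force: 62.9
```

Emit:
send_rows(
  motion=[
    [0,0,0,0,0,0,1],
    [0,0,0,0,0,10,1],
    [0,0,0,0,0,20,1],
    [0,0,0,0,0,10,1],
    [0,0,0,0,0,0,1],
    [0,0,0,0,0,0,1],
    [0,0,0,0,0,0,1],
    [0,0,0,0,0,0,1],
    [0,0,0,0,0,0,1],
    [0,0,0,0,0,0,1],
  ],
)

```text
time_s: 19.2
eef_pos: [0.5605, -0.4114, 0.0595]
eef_rot: [0.0, 0.669, 0.743, -0.0]
wrist_force: [0.1, 0.8, -0.3]
opening: 0.619
grasp_force: 62.9
```

```bash
python3 go.py 560.5 -411.4 21.7 6
```

```text
t 19.2 p [ 560.5 -411.4   59.5] yang 6.0 zax [ 5.e-04 -6.e-04 -1.e+00] open 0.619 gf 62.9 F [ 0.1  0.8 -0.3] q [-0.8   0.62  1.39 -0.    1.14 -0.91]
rz now -0.0 ; shift tool-axes before turn [ 0.   0.  37.8] ; after turn [ 0.   0.  37.8]
```

Emit:
send_rows(
  motion=[
    [0,0,0,0,0,12,1],
    [0,0,0,0,0,13,1],
    [0,0,0,0,0,7,1],
    [0,0,0,0,0,3,1],
    [0,0,0,0,0,1.5,1],
    [0,0,0,0,0,1,1],
    [0,0,0,0,0,0,1],
    [0,0,0,0,0,0,-0.4],
    [0,0,0,0,0,0,-0.7],
    [0,0,0,0,0,0,-0.9],
  ],
)

```text
time_s: 20.2
eef_pos: [0.5603, -0.4113, 0.0214]
eef_rot: [0.0, 0.669, 0.743, 0.0]
wrist_force: [0.8, -0.7, -0.6]
opening: 0.951
grasp_force: 0.0
```

Emit:
send_rows(
  motion=[
    [0,0,0,0,0,0,-1],
    [0,0,0,0,0,-8,-1],
    [0,0,0,0,0,-20,-1],
    [0,0,0,0,0,-30,-1],
    [0,0,0,0,0,-40,-1],
    [0,0,0,0,0,-20,-1],
    [0,0,0,0,0,0,-1],
    [0,0,0,0,0,0,-1],
    [0,0,0,0,0,0,-1],
    [0,0,0,0,0,0,-1],
  ],
)

```text
time_s: 21.2
eef_pos: [0.5594, -0.4104, 0.1374]
eef_rot: [-0.002, 0.669, 0.743, 0.0]
wrist_force: [0.4, -0.5, 0.3]
opening: 1.001
grasp_force: 0.0
```

```bash
python3 go.py 515 -93 120 6
```

```text
t 21.2 p [ 559.4 -410.4  137.4] yang 6.0 zax [-0.0024  0.0024 -1.    ] open 1.001 gf 0.0 F [ 0.4 -0.5  0.3] q [-0.8   0.53  1.35 -0.    1.27 -0.91]
rz now -0.0 ; shift tool-axes before turn [320.2 -11.   18.2] ; after turn [320.2 -11.   18.2]
```

Emit:
send_rows(
  motion=[
    [0,0,0,25,-1,0,-1],
    [0,0,0,44,-1.5,0,-1],
    [0,0,0,48,-1.5,0,-1],
    [0,0,0,48,-1.5,5,-1],
    [0,0,0,48,-1.5,5,-1],
    [0,0,0,45,-1.5,8,-1],
    [0,0,0,37,-1.5,0,-1],
    [0,0,0,25.2,-1,0,-1],
    [0,0,0,0,0,0,-1],
    [0,0,0,0,0,0,-1],
  ],
)

```text
time_s: 22.2
eef_pos: [0.5157, -0.0936, 0.1209]
eef_rot: [-0.0, 0.669, 0.744, -0.0]
wrist_force: [0.3, -0.7, 0.1]
opening: 1.0
grasp_force: 0.0
```

```bash
python3 go.py 515 -93 14 6
```

```text
t 22.2 p [515.7 -93.6 120.9] yang 6.08 zax [-8.e-04 -0.e+00 -1.e+00] open 1.0 gf 0.0 F [ 0.3 -0.7  0.1] q [-0.41  0.2   1.83 -0.    1.12 -0.51]
rz now 0.08 ; shift tool-axes before turn [  0.6  -0.5 106.9] ; after turn [  0.6  -0.5 106.9]
```

Emit:
send_rows(
  motion=[
    [0,0,0,0.6,-0.5,12,-1],
    [0,0,0,0,0,22,-1],
    [0,0,0,0,0,25,-1],
    [0,0,0,0,0,20,-1],
    [0,0,0,0,0,15,-1],
    [0,0,0,0,0,8,-1],
    [0,0,0,0,0,4.5,-0.5],
    [0,0,0,0,0,0,0],
    [0,0,0,0,0,0,1],
    [0,0,0,0,0,0,1],
  ],
)

```text
time_s: 23.2
eef_pos: [0.5162, -0.0938, 0.0159]
eef_rot: [0.001, 0.669, 0.743, 0.0]
wrist_force: [0.1, -0.4, -0.4]
opening: 0.52
grasp_force: 61.0
```

Emit:
send_rows(
  motion=[
    [0,0,0,0,0,0,1],
    [0,0,0,0,0,0,1],
    [0,0,0,0,0,0,1],
    [0,0,0,0,0,0,1],
    [0,0,0,0,0,-10,1],
    [0,0,0,0,0,-20,1],
    [0,0,0,0,0,-30,1],
    [0,0,0,0,0,-25,1],
    [0,0,0,0,0,0,1],
    [0,0,0,0,0,0,1],
  ],
)

```text
time_s: 24.2
eef_pos: [0.5154, -0.0933, 0.1004]
eef_rot: [0.0, 0.669, 0.743, 0.0]
wrist_force: [-0.8, 0.1, -1.4]
opening: 0.522
grasp_force: 61.3
```

```bash
python3 go.py 552.3 -332.8 100 6
```

```text
t 24.2 p [515.4 -93.3 100.4] yang 6.01 zax [ 9.e-04 -4.e-04 -1.e+00] open 0.522 gf 61.3 F [-0.8  0.1 -1.4] q [-0.41  0.23  1.84 -0.    1.07 -0.51]
rz now 0.01 ; shift tool-axes before turn [-242.    11.6    0.6] ; after turn [-242.    11.7    0.6]
```

Emit:
send_rows(
  motion=[
    [0,0,0,-25,1,0,1],
    [0,0,0,-44,2,0,1],
    [0,0,0,-48,2,0,1],
    [0,0,0,-48,2.5,0,1],
    [0,0,0,-40,2,0,1],
    [0,0,0,-25,1.5,0,1],
    [0,0,0,-12,0.7,0,1],
    [0,0,0,0,0,15,1],
    [0,0,0,0,0,20,1],
    [0,0,0,0,0,5,1],
  ],
)

```text
time_s: 25.2
eef_pos: [0.55, -0.3291, 0.0556]
eef_rot: [-0.004, 0.669, 0.744, 0.0]
wrist_force: [0.1, 0.7, -1.3]
opening: 0.523
grasp_force: 61.3
```

Emit:
send_rows(
  motion=[
    [0,0,0,0,0,0,1],
    [0,0,0,0,0,0,1],
    [0,0,0,0,0,0,1],
    [0,0,0,0,0,0,1],
    [0,0,0,0,0,0,1],
    [0,0,0,0,0,0,1],
    [0,0,0,0,0,0,1],
    [0,0,0,0,0,0,1],
    [0,0,0,0,0,0,1],
    [0,0,0,0,0,0,1],
  ],
)

```text
time_s: 26.2
eef_pos: [0.5522, -0.3329, 0.0599]
eef_rot: [-0.0, 0.669, 0.743, -0.0]
wrist_force: [0.1, 0.6, -0.6]
opening: 0.521
grasp_force: 61.3
```

```bash
python3 go.py 552.3 -332.8 21.2 6
```

```text
t 26.2 p [ 552.2 -332.9   59.9] yang 6.0 zax [-1.e-04  0.e+00 -1.e+00] open 0.521 gf 61.3 F [ 0.1  0.6 -0.6] q [-0.73  0.52  1.53 -0.    1.09 -0.83]
rz now -0.0 ; shift tool-axes before turn [ 0.   0.1 38.7] ; after turn [ 0.   0.1 38.7]
```

Emit:
send_rows(
  motion=[
    [0,0,0,0,0,12,1],
    [0,0,0,0,0,13,1],
    [0,0,0,0,0,7,1],
    [0,0,0,0,0,4,1],
    [0,0,0,0,0,1.7,1],
    [0,0,0,0,0,1,1],
    [0,0,0,0,0,0,1],
    [0,0,0,0,0,0,-0.2],
    [0,0,0,0,0,0,-0.5],
    [0,0,0,0,0,0,-0.8],
  ],
)

```text
time_s: 27.2
eef_pos: [0.5523, -0.3328, 0.0211]
eef_rot: [0.0, 0.669, 0.743, -0.0]
wrist_force: [-0.5, -0.1, 0.7]
opening: 0.891
grasp_force: 0.0
```

Emit:
send_rows(
  motion=[
    [0,0,0,0,0,0,-1],
    [0,0,0,0,0,-8,-1],
    [0,0,0,0,0,-20,-1],
    [0,0,0,0,0,-30,-1],
    [0,0,0,0,0,-40,-1],
    [0,0,0,0,0,-20,-1],
    [0,0,8,0,0,0,-1],
    [0,0,7.7,0,0,0,-1],
    [0,0,0,0,0,0,-1],
    [0,0,0,0,0,0,-1],
  ],
)

```text
time_s: 28.2
eef_pos: [0.5522, -0.3328, 0.1396]
eef_rot: [0.0, 0.763, 0.646, 0.0]
wrist_force: [-0.2, -0.6, -0.7]
opening: 0.999
grasp_force: 0.0
```

```bash
python3 go.py 433 -169.5 130 -9.8
python3 - <<'E'
from meas import *
for n in('top','side'):
    c=snap(n); W,_=pts(c); hsv=cv2.cvtColor(c['color'],cv2.COLOR_RGB2HSV)
    q=(hsv[...,0]>115)&(hsv[...,0]<170)&(abs(W[...,0]-.433)<.06)&(abs(W[...,1]+.17)<.06)&(W[...,2]>.048)&(W[...,2]<.066)
    print(n,q.sum(),rect(W[q]) if q.sum()>9 else '')
    if n=='side': cv2.imwrite('pics/s3.png',cv2.resize(c['color'][200:350,190:340,::-1],(600,600),interpolation=cv2.INTER_CUBIC))
E
```

```text
t 28.2 p [ 552.2 -332.8  139.6] yang -9.5 zax [ 1.e-04 -1.e-04 -1.e+00] open 0.999 gf 0.0 F [-0.2 -0.6 -0.7] q [-0.73  0.42  1.5   0.    1.22 -0.56]
rz now 0.3 ; shift tool-axes before turn [ 141.4 -144.5    9.5] ; after turn [ 140.6 -145.3    9.5]
top 185 [ 433.4 -167.7   65.5   24.4   80.6]
side 153 [ 432.6 -171.8   67.9   24.3   80.2]
```

View pics/s3.png

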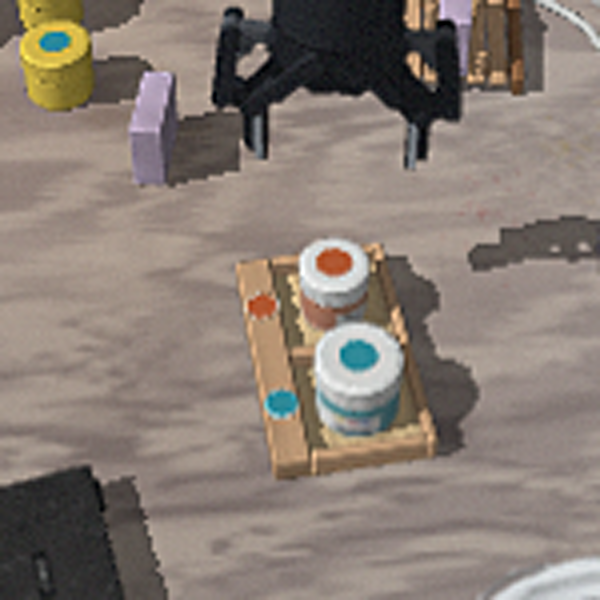

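Both jars stand upright in their own bays, copper at (335,285) and teal at (358,385). Now the slice.

Emit:
send_rows(
  motion=[
    [0,0,0,15,-15.5,0,-1],
    [0,0,0,30,-31,0,-1],
    [0,0,0,32,-33,5,-1],
    [0,0,0,32,-33,5,-1],
    [0,0,0,20,-20,0,-1],
    [0,0,0,12.2,-12.2,0,-1],
    [0,0,0,0,0,0,-1],
    [0,0,0,0,0,0,-1],
    [0,0,0,0,0,0,-1],
    [0,0,0,0,0,0,-1],
  ],
)

```text
time_s: 29.3
eef_pos: [0.434, -0.1702, 0.1294]
eef_rot: [0.0, 0.764, 0.645, 0.0]
wrist_force: [-0.2, 0.2, -0.2]
opening: 1.0
grasp_force: 0.0
```

```bash
python3 go.py 433 -169.6 25 -9.6
```

```text
t 29.3 p [ 434.  -170.2  129.4] yang -9.72 zax [ 3.e-04 -3.e-04 -1.e+00] open 1.0 gf 0.0 F [-0.2  0.2 -0.2] q [-0.63  0.06  1.97 -0.    1.12 -0.46]
rz now -0.12 ; shift tool-axes before turn [  0.4  -1.1 104.4] ; after turn [  0.4  -1.1 104.4]
```

Emit:
send_rows(
  motion=[
    [0,0,0,0.4,-1.1,12,-1],
    [0,0,0,0,0,22,-1],
    [0,0,0,0,0,25,-1],
    [0,0,0,0,0,20,-1],
    [0,0,0,0,0,14,-1],
    [0,0,0,0,0,8,-0.5],
    [0,0,0,0,0,3.4,0],
    [0,0,0,0,0,0,0.2],
    [0,0,0,0,0,0,0.4],
    [0,0,0,0,0,0,1],
  ],
)

```text
time_s: 30.3
eef_pos: [0.4331, -0.1692, 0.0257]
eef_rot: [0.001, 0.764, 0.645, 0.0]
wrist_force: [0.6, 0.0, -1.0]
opening: 0.291
grasp_force: 59.0
```

Emit:
send_rows(
  motion=[
    [0,0,0,0,0,0,1],
    [0,0,0,0,0,0,1],
    [0,0,0,0,0,0,1],
    [0,0,0,0,0,0,1],
    [0,0,0,0,0,0,1],
    [0,0,0,0,0,0,1],
    [0,0,0,0,0,0,1],
    [0,0,0,0,0,0,1],
    [0,0,0,0,0,0,1],
    [0,0,0,0,0,0,1],
  ],
)

```text
time_s: 31.3
eef_pos: [0.433, -0.1691, 0.0256]
eef_rot: [0.001, 0.764, 0.645, 0.0]
wrist_force: [-0.7, 0.2, 6.3]
opening: 0.286
grasp_force: 59.8
```

```bash
python3 go.py 682 -7.5 160 81.4
```

```text
t 31.3 p [ 433.  -169.1   25.6] yang -9.69 zax [ 1.1e-03 -8.0e-04 -1.0e+00] open 0.286 gf 59.8 F [-0.7  0.2  6.3] q [-0.63  0.25  2.01 -0.    0.88 -0.46]
rz now 88.91 ; shift tool-axes before turn [ 201.1  218.4 -134.3] ; after turn [ 222.2 -196.9 -134.3]
```

Emit:
send_rows(
  motion=[
    [0,0,0,0,0,-15,1],
    [0,0,0,0,0,-25,1],
    [0,0,0,0,0,-30,1],
    [0,0,7,0,0,-30,1],
    [0,0,7,0,0,-20,1],
    [0,0,7,0,0,-14,1],
    [0,0,7,0,0,0,1],
    [0,0,7,0,0,0,1],
    [0,0,7,0,0,0,1],
    [0,0,7,0,0,0,1],
  ],
)

```text
time_s: 32.3
eef_pos: [0.432, -0.1683, 0.1585]
eef_rot: [-0.0, 0.964, 0.267, -0.0]
wrist_force: [-0.6, 0.2, -0.3]
opening: 0.288
grasp_force: 59.0
```

Emit:
send_rows(
  motion=[
    [0,0,7,0,0,0,1],
    [0,0,7,0,0,0,1],
    [0,0,7,0,0,0,1],
    [0,0,7,0,0,0,1],
    [0,0,7,0,0,0,1],
    [0,0,4.9,0,0,0,1],
    [0,0,0,0,0,0,1],
    [0,0,0,0,0,0,1],
    [0,0,0,0,0,0,1],
    [0,0,0,0,0,0,1],
  ],
)

```text
time_s: 33.3
eef_pos: [0.4323, -0.1686, 0.1588]
eef_rot: [-0.0, 0.997, -0.074, -0.0]
wrist_force: [-0.0, -0.3, -1.9]
opening: 0.287
grasp_force: 59.0
```

```bash
python3 go.py 682 -7.5 160 81.4
```

```text
t 33.3 p [ 432.3 -168.6  158.8] yang -98.54 zax [-1.e-04  1.e-04 -1.e+00] open 0.287 gf 59.0 F [-0.  -0.3 -1.9] q [-0.63  0.01  1.95 -0.    1.18  1.09]
rz now 0.06 ; shift tool-axes before turn [ 223.  -196.4   -1.2] ; after turn [ 222.8 -196.7   -1.2]
```

Emit:
send_rows(
  motion=[
    [0,0,0,15,-13,0,1],
    [0,0,0,28,-25,0,1],
    [0,0,0,34,-30,0,1],
    [0,0,0,35,-31,0,1],
    [0,0,0,35,-31,0,1],
    [0,0,0,33,-30,0,1],
    [0,0,0,25,-23,0,1],
    [0,0,0,15,-13,0,1],
    [0,0,0,0,0,15,1],
    [0,0,0,0,0,20,1],
  ],
)

```text
time_s: 34.3
eef_pos: [0.6796, -0.0077, 0.1235]
eef_rot: [0.0, 0.997, -0.074, 0.001]
wrist_force: [-0.3, -0.8, -1.4]
opening: 0.287
grasp_force: 59.1
```

Emit:
send_rows(
  motion=[
    [0,0,0,0,0,10,1],
    [0,0,0,0,0,0,1],
    [0,0,0,0,0,0,1],
    [0,0,0,0,0,0,1],
    [0,0,0,0,0,0,1],
    [0,0,0,0,0,0,1],
    [0,0,0,0,0,0,1],
    [0,0,0,0,0,0,1],
    [0,0,0,0,0,0,1],
    [0,0,0,0,0,0,1],
  ],
)

```text
time_s: 35.3
eef_pos: [0.6792, -0.0078, 0.1139]
eef_rot: [0.0, 0.997, -0.075, -0.0]
wrist_force: [-0.4, 0.0, -1.4]
opening: 0.286
grasp_force: 59.1
```

```bash
python3 go.py 679 -7 40 81.4
python3 - <<'E'
from meas import *
cen=np.array([.6825,-.0075]); th=np.radians(-8.6)
X=np.array([np.cos(th),np.sin(th)]); Y=np.array([-np.sin(th),np.cos(th)])
ims=[]
for n in('top','side'):
    c=snap(n); W,_=pts(c); hsv=cv2.cvtColor(c['color'],cv2.COLOR_RGB2HSV)
    lx=(W[...,:2]-cen)@X*1e3; ly=(W[...,:2]-cen)@Y*1e3
    q=(hsv[...,0]>115)&(hsv[...,0]<170)&(abs(lx)<50)&(abs(ly)<38)&(W[...,2]>.06)&(W[...,2]<.16)
    if q.sum()>9: print(n,q.sum(),[np.percentile(a[q],[3,97]).round(0) for a in(lx,ly,W[...,2]*1e3)])
    sl=(slice(100,180),slice(210,320)) if n=='top' else (slice(130,240),slice(250,360))
    ims.append(cv2.resize(c['color'][sl][...,::-1],(390,390),interpolation=cv2.INTER_CUBIC))
cv2.imwrite('pics/s4.png',np.hstack(ims))
E
```

```text
t 35.3 p [679.2  -7.8 113.9] yang -98.6 zax [-0. -0. -1.] open 0.286 gf 59.1 F [-0.4  0.  -1.4] q [-0.19  0.52  1.41 -0.    1.21  1.54]
rz now 0.0 ; shift tool-axes before turn [-0.3 -0.7 73.9] ; after turn [-0.3 -0.7 73.9]
side 284 [array([-36.,  26.]), array([-19.,   6.]), array([ 93., 148.])]
```

View pics/s4.png

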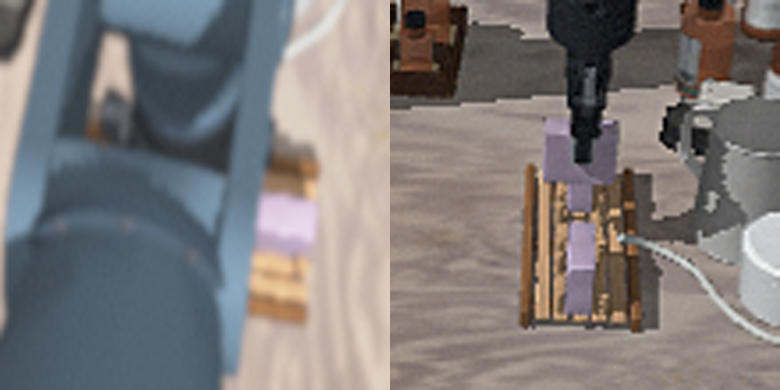

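The slice is held with its thickness along the rack's y, at right crop (580,150), above the empty middle slot. In that same view it sits about 3 mm too far to −y relative to the rack, so I'll trim 2 mm and lower.

Emit:
send_rows(
  motion=[
    [0,0,0,1,-2,8,1],
    [0,0,0,0,0,14,1],
    [0,0,0,0,0,15,1],
    [0,0,0,0,0,12,1],
    [0,0,0,0,0,10,1],
    [0,0,0,0,0,5,1],
    [0,0,0,0,0,3,1],
    [0,0,0,0,0,2,1],
    [0,0,0,0,0,1,1],
    [0,0,0,0,0,0,1],
  ],
)

```text
time_s: 36.4
eef_pos: [0.6808, -0.006, 0.0443]
eef_rot: [0.0, 0.997, -0.075, 0.0]
wrist_force: [-0.3, -0.4, -0.6]
opening: 0.288
grasp_force: 59.1
```

```bash
python3 go.py 679 -7 39.6 81.4
```

```text
t 36.4 p [680.8  -6.   44.3] yang -98.6 zax [ 8.e-04 -1.e-04 -1.e+00] open 0.288 gf 59.1 F [-0.3 -0.4 -0.6] q [-0.18  0.61  1.43  0.    1.1   1.54]
rz now -0.0 ; shift tool-axes before turn [-1.7  1.3  4.7] ; after turn [-1.7  1.3  4.7]
```

Emit:
send_rows(
  motion=[
    [0,0,0,0,0,2,1],
    [0,0,0,0,0,1.5,1],
    [0,0,0,0,0,0.9,1],
    [0,0,0,0,0,0,1],
    [0,0,0,0,0,0,1],
    [0,0,0,0,0,0,0.35],
    [0,0,0,0,0,0,0.25],
    [0,0,0,0,0,0,0.15],
    [0,0,0,0,0,0,0.15],
    [0,0,0,0,0,0,0.15],
  ],
)

```text
time_s: 37.4
eef_pos: [0.6805, -0.006, 0.0395]
eef_rot: [-0.0, 0.997, -0.075, 0.0]
wrist_force: [0.4, 0.2, -0.3]
opening: 0.421
grasp_force: 0.0
```

```bash
python3 go.py 679 -7 39.6 81.4
```

```text
t 37.4 p [680.5  -6.   39.5] yang -98.6 zax [ 1.e-04  0.e+00 -1.e+00] open 0.421 gf 0.0 F [ 0.4  0.2 -0.3] q [-0.18  0.62  1.43  0.    1.09  1.54]
rz now -0.0 ; shift tool-axes before turn [-1.4  1.2 -0.1] ; after turn [-1.4  1.2 -0.1]
```

Released. Lifting straight up with the small opening, then backing towards the robot to clear the view.

Emit:
send_rows(
  motion=[
    [0,0,0,0,0,-5,0.15],
    [0,0,0,0,0,-10,0.15],
    [0,0,0,0,0,-20,0.15],
    [0,0,0,0,0,-25,0.15],
    [0,0,0,0,0,-30,0.15],
    [0,0,0,0,0,-30,0.15],
    [0,0,0,0,0,-30,0.15],
    [0,0,0,0,0,-20,0.15],
    [0,0,0,-20,0,0,0.15],
    [0,0,0,-35,0,0,0.15],
  ],
)

```text
time_s: 38.4
eef_pos: [0.6275, 0.0017, 0.2118]
eef_rot: [0.0, 0.997, -0.075, 0.002]
wrist_force: [-0.2, -0.1, 0.5]
opening: 0.424
grasp_force: 0.0
```

Emit:
send_rows(
  motion=[
    [0,0,0,-30,30,0,0.15],
    [0,0,0,-30,35,0,0.15],
    [0,0,0,-30,35,0,0.15],
    [0,0,0,-30,35,0,0.15],
    [0,0,0,-30,35,0,0.15],
    [0,0,0,-20,35,0,0.15],
    [0,0,0,-10,25,0,0.15],
    [0,0,0,0,0,0,0.15],
    [0,0,0,0,0,0,0.15],
    [0,0,0,0,0,0,0.15],
  ],
)

```text
time_s: 39.4
eef_pos: [0.4143, -0.1976, 0.2099]
eef_rot: [0.0, 0.997, -0.075, 0.0]
wrist_force: [-0.1, -0.4, -0.5]
opening: 0.422
grasp_force: 0.0
```

```bash
python3 go.py
python3 - <<'E'
from meas import *
cen=np.array([.6825,-.0065])
G={'rack':(cen,-8.6),'crate':(np.array([.5529,.3548]),-10.4),'tray':(np.array([.5564,-.3721]),6.)}
I=[('rack',0,0,71,.045),('rack',0,75,71,.045),('rack',0,-75,71,.045),('crate',0,32,110,.035),('crate',0,-44,84,.035),('tray',0,39.5,53,.04),('tray',0,-39.5,56,.04)]
ims=[]
for n in('top','side'):
    c=snap(n); W,_=pts(c)
    for g,x,y,h,R in I:
        o,t=G[g]; t=np.radians(t); M=np.array([[np.cos(t),-np.sin(t)],[np.sin(t),np.cos(t)]])
        L=(W[...,:2]-o)@M*1e3
        q=(np.hypot(L[...,0]-x,L[...,1]-y)<R*1e3)&(abs(W[...,2]*1e3-h)<6)
        print(n,g,y,'n',q.sum(),'mid',((L[q].max(0)+L[q].min(0))/2).round(1),'ext',np.ptp(L[q],0).round(0),'z',np.median(W[q][:,2]).round(4)) if q.sum()>5 else print(n,g,y,'none')
    ims.append(cv2.resize(c['color'][...,::-1],(400,300)))
    sl=(slice(100,200),slice(200,333)) if n=='top' else (slice(140,240),slice(250,383))
    ims[-1]=cv2.resize(c['color'][sl][...,::-1],(400,300),interpolation=cv2.INTER_CUBIC)
cv2.imwrite('pics/s5.png',np.hstack(ims))
E
```

```text
t 39.4 p [ 414.3 -197.6  209.9] yang -98.56 zax [ 8.e-04 -1.e-04 -1.e+00] open 0.422 gf 0.0 F [-0.1 -0.4 -0.5] q [-0.7  -0.07  1.91  0.    1.3   1.02]
top rack 0 n 178 mid [-3.3  0.2] ext [67. 88.] z 0.0699
top rack 75 n 172 mid [ 0.3 75.6] ext [25. 66.] z 0.0699
top rack -75 n 176 mid [  0.2 -74.5] ext [26. 65.] z 0.0693
top crate 32 n 80 mid [ 2.9 29.4] ext [27. 28.] z 0.1094
top crate -44 n 50 mid [  2.3 -43.5] ext [22. 22.] z 0.083
top tray 39.5 none
top tray -39.5 n 255 mid [  1.5 -37.7] ext [54. 52.] z 0.0546
side rack 0 n 136 mid [-4.   1.1] ext [63. 86.] z 0.0718
side rack 75 n 93 mid [-0.3 71. ] ext [24. 70.] z 0.0723
side rack -75 n 116 mid [ -0.7 -77.8] ext [22. 72.] z 0.072
side crate 32 n 33 mid [ 2.1 26. ] ext [25. 27.] z 0.111
side crate -44 n 25 mid [  0.8 -47.3] ext [21. 22.] z 0.0854
side tray 39.5 n 218 mid [ 0.9 39. ] ext [47. 49.] z 0.054
side tray -39.5 n 347 mid [  0.4 -41.6] ext [54. 57.] z 0.0564
```

View pics/s5.png

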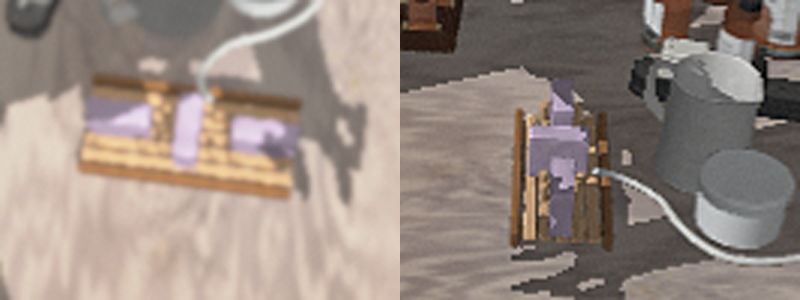

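The right crop shows the slice upright across the middle slot at (558,150). Both curing slices stand where they were, with mids at about ±75 mm in the rack's y. All seven tops are at the expected heights, and all placing offsets are within about 6 mm. Handing in.

```bash
python3 -c "
from bench import ctrl
print(ctrl.hand_in())"
```

```text
the job is handed in; nothing more can be done
None
```

I handed the job in at about 39 s with all five items upright, released and in their places; hand-in returned no verdict, and the one thing to note is that the curing slices stand long-side along the rack, contrary to the description, so I set the fresh slice as the judging text says (thickness along the rack's y).

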